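# Seat the plaster jaw model in the keyed bench holder

## Robot

A 6-joint arm with a two-finger parallel gripper is mounted at the origin on the work surface. World frame = base frame: x ahead of the robot, y to its left, z up, the work surface at z = 0. Lengths are in m, angles in rad, forces in N, time in s.
With the tool pointing down it reaches from about 0.3 to 0.775 m from the base axis. Payload 14.6 kg.
Tool frame: the origin (TCP) lies between the finger pads; the fingertips stand 19 mm ahead of it and the grasp point (between the pads) is the TCP; z points along the fingers, y is the line along which they close (so a half turn about z gives the same grasp; the last joint's range is limited). The gripper opens to 94 mm and grips with 3 to 60 N. Pads are 16 mm wide; open, the fingers measure 119 mm over their backs; the gripper's body (75 mm by 177 mm) begins 78 mm behind the grasp point.
Start: joints at [-1.222, 0.3, 1.521, -0, 1.321, -0.067], TCP at [0.222, -0.503, 0.224] pointing down, gripper open.
Joint ranges: [-3.03, 3.03], [-0.79, 2.21], [0.23, 2.52], [-1.04, 4.18], [0, 3.07], [-2.55, 2.55]. Speed limits (rad/s): [2.22, 2.22, 2.57, 3.14, 3.14, 3.14].

## Interface

Orientations are given as a unit quaternion [x, y, z, w].
In Python, from rig import bot, snapshot, camera_info gives the robot as it stands.
- The arm moves only by the tool send_rows, never from a script. Its argument "series" is a list that holds one entry, the list of rows, each a list of 5 numbers: the opening, from 0 (shut) to 1 (fully open), then the shift along the tool's x, y, z in cm, then the turn about the tool's z in rad. In form: [[[gripper, tx, ty, tz, turn], ...]]. A call has 1 to 8 rows; each row is the pose to reach, as a shift and turn from the pose commanded when the call began, along the tool's axes at that moment; what a row does not reach only later rows make up. A row lasts 1/10 s, in which the tool goes at most 50 mm and 8.59 degrees, less where a joint would pass 70% of its speed; a pose out of reach is approached as far as the arm can. A call with a gripper value outside its range is refused whole. The fingers move at their own pace and stop on an object; "newtons" is the grip in N (left out, the last holds). Time passes only in rows, so rows that repeat a pose let the fingers close. It gives the time, the measured TCP pose, the force, the opening and the grip force at its end, in the units of the state.
- bot.read_state(): the state, without advancing time (a new reading comes with each control period).
- snapshot(name): name is "side" or "top"; returns the picture (420x560x3 uint8, red, green, blue); there is no depth.
- camera_info(name): a dict with "vertical_fov" (degrees; the focal length in pixels is half the picture's height over the tangent of half this angle, whatever the lens; pixels are square), "cx", "cy" (the principal point, pixels), "dist_coeffs" ([k1, k2, p1, p2, k3] as OpenCV has them; the pictures are not rectified), "xyz" and "attitude" of the camera in the world. Camera axes: x right, y down, z forward; pixel columns grow to the right and rows downward; lengths in m; the calibration is good to about 2 mm. A picture is of the moment at which its call begins. camera_info takes no time and is no camera call.
- bot.hand_in(): hands the job in; it is judged then, once.
The state is a dict: "time_s": time; "joint_pos": joint angles; "joint_vel": joint speeds; "joint_torque": joint torques, N m; "ee_pos": TCP position; "orientation": TCP orientation; "wrist_force": force on the tool from outside, world axes, zero at the start; "wrist_torque": the same for the moment, N m; "opening": finger opening in m; "finger_force": force on a finger pad.
Only numpy, scipy, OpenCV 4.12 (cv2) and the standard library are available. Lean on these libraries where they do the work, as an engineer would, in place of code of your own. Each camera call takes 0.05 s, during which the arm holds its last target. There are 200 camera calls.

## Task

Pick up the plaster jaw model and mount it fully home in the bench holder: put its round foot into the sprung collar, feel for the hidden key by turning the model gently to and fro under light pressure until the notch drops over it, press it down until the base sits flush on the collar, then let go. The plaster is brittle, so never force it, and leave the other things on the table where they are.

Things in the scene. Friction and masses are not known exactly. Their poses are not given: they have to be found in the camera images.
- model: plaster jaw model, 0.13 to 0.21 kg, upright on a round foot 30 mm wide, 14 mm long. Above it a base 22 mm thick (14 to 36 mm up) with flat parallel sides 50 mm apart (y = +-25 mm, from x = -28 to +10 mm; rounded front to x = +35 mm) to grip, then a row of teeth up to 50 mm. Origin: centre of the foot's underside, on its axis; z up, x to the front teeth
- notch (a point): lower outer edge of the model's foot at the middle of its only notch, 15 mm from the origin along the model's x. The notch is open below and outwards, runs the foot's whole length, is 11 mm wide at the rim, narrows inwards and reaches in to 8.5 mm from the axis
- shoulder (a point): point on the foot's axis 14 mm above the model's origin, level with the base's underside, which must come to rest on the collar's rim; axes as the model
- holder: bench holder fixed to the table: steel plate 110 x 80 x 14 mm carrying a post and an upright round aluminium collar 46 mm across. Origin: under the plate's centre, on the collar's axis; x along the plate's long side, towards the raised bar on the plate
- mouth (a point): centre of the collar's rim, 75 mm above the table when unloaded; axes as the holder. The bore is 32.4 mm wide and 18 mm deep; its mouth flares to 40 mm over the top 4 mm
- bore (a point): point on the bore's axis 7 mm below the rim, level with the flat top of the one key rib (5 mm wide, from the bore's wall to 10.5 mm from the axis). The rib is fast, but its direction is not reported: somewhere within 0.6 rad either side of the holder's x. Only with the model's x that way (within about 0.1 rad) does the foot go down; else it stands on the rib, 7 mm short
- collar (a joint): how far the collar is pushed down (m), 0 to 0.008. It is sprung: it gives way from about 3.5 N, plus 0.8 N per mm, and is rigid at 0.008. It does not turn. When the notch finds the rib the collar springs back up and the load drops away
- bottle: small black dropper bottle, 28 mm wide, 58 mm tall; bystander, leave alone; origin at its underside
- dish: small white mixing bowl, 54 mm wide, 24 mm tall; bystander; origin at its underside
- tray: steel instrument tray, 100 x 200 x 18 mm, instruments in it; bystander; origin at its underside
- phone: phone lying flat, 150 x 73 x 9 mm; bystander; origin at its underside
- jar: squat white jar, 44 mm wide, 45 mm tall; bystander; origin at its underside
- probe: steel dental probe lying flat, 165 mm long, 8 mm thick; bystander; origin under its middle
- wax: block of wax, 60 x 40 x 14 mm; bystander; origin at its underside
Not all that is in view belongs to the job. Leave any purple look-alike of the model alone.

How it is judged:
By the outcome, as a careful person would: the job done as asked, in the order asked, and still so for the second after the job is handed in, with the robot touching nothing.
It also fails if it takes over 58 s, if anything falls off the work surface, if the arm or the gripper's body presses on something with over 40 N, if the wrist force passes 120 N, or if a joint passes its speed limit or range.

## Working session

There is one attempt and no reset: what is moved stays moved. The work goes in short steps, Python scripts to look and compute and a tool call to move; the robot and the scene stay as the last step left them, time stands still between calls to the robot, and variables do not carry over. Pictures are saved under pics/ and viewed, at most 10 in all, crops included, and the job is handed in when it is done.

Besides the shell and the picture viewer there is one more tool, called after "Call:" as name([rows], argument=value, ...), one row to a line, values as JSON. send_rows: Moves the arm, as the interface text tells. Its arguments: {"type":"object","properties":{"series":{"type":"array"},"newtons":{"type":"number"}},"required":["series"]}

```bash
mkdir -p pics; ls
python3 - <<'E'
from rig import bot, snapshot, camera_info
import cv2
for n in("side","top"):
    print(camera_info(n)); cv2.imwrite(f"pics/{n}0.png",cv2.cvtColor(snapshot(n),cv2.COLOR_RGB2BGR))
print(bot.read_state())
E
```

```text
pics
{'vertical_fov': 57.90759420102004, 'cx': 271.003910278145, 'cy': 205.34681481153413, 'dist_coeffs': array([0.02577321, 0.        , 0.        , 0.        , 0.        ]), 'xyz': array([0.54104283, 0.90798778, 0.67545731]), 'attitude': array([-0.04586175,  0.88003358, -0.47230378,  0.0191505 ])}
{'vertical_fov': 49.93631729248093, 'cx': 282.596400420144, 'cy': 207.50008676825107, 'dist_coeffs': array([0.00101808, 0.        , 0.        , 0.        , 0.        ]), 'xyz': array([ 0.39269367, -0.00722017,  1.20995214]), 'attitude': array([ 0.7138532 , -0.69328612,  0.0707194 , -0.06904147])}
{'time_s': 0.1, 'joint_pos': array([-1.22163457e+00,  3.00439906e-01,  1.52151816e+00,  1.83740372e-05,
        1.32069533e+00, -6.66067574e-02]), 'joint_vel': array([ 0.000602  , -0.0003158 , -0.00091134, -0.00105664,  0.00061673,
        0.00056645]), 'joint_torque': array([ 2.56420535e-03, -5.32637322e+01, -3.53282440e+01,  7.10325851e-02,
        2.34393182e-02, -5.45431783e-05]), 'ee_pos': array([ 0.22206567, -0.50294224,  0.22393005]), 'orientation': array([ 9.78470105e-01,  2.06387916e-01, -6.58692588e-05, -5.26340666e-04]), 'wrist_force': array([-0.69081158,  0.383867  ,  0.27968063]), 'wrist_torque': array([-0.0533371 , -0.03720157, -0.01215059]), 'finger_force': 0.0, 'opening': 0.09384978285829952}
```

View pics/top0.png

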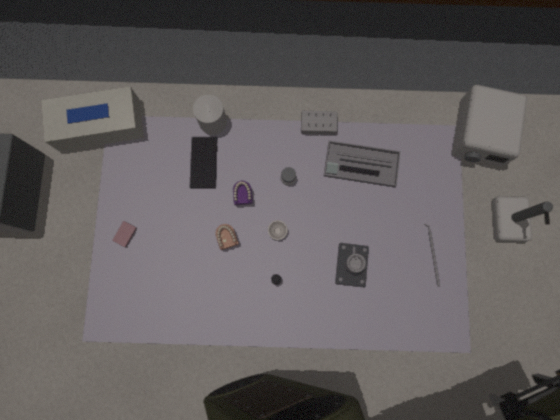

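View pics/side0.png

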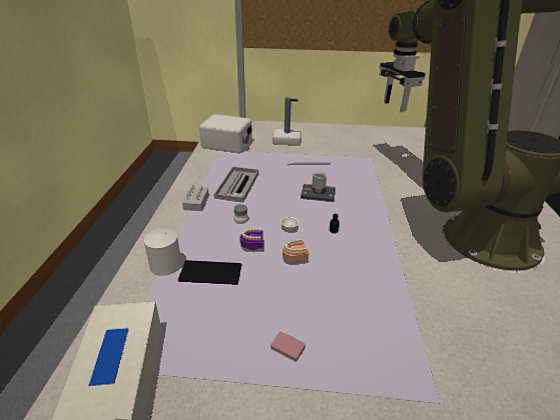

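Top view: the orange model is at about (227,237), the purple decoy at (243,193) and the holder at (353,264). In the side view the model is at (296,252) and the holder at (319,185). Next I'll enlarge both.

Run:
```python
import cv2,numpy as np
t=cv2.imread("pics/top0.png");s=cv2.imread("pics/side0.png")
def c(im,x,y,w,h): return cv2.resize(im[y:y+h,x:x+w],(400,300),interpolation=cv2.INTER_CUBIC)
g=lambda a:np.clip(a.astype(float)*1.4,0,255).astype(np.uint8)
o=np.vstack([np.hstack([c(t,200,215,56,42),c(t,324,242,56,42)]),np.hstack([c(s,268,231,56,42),c(s,291,164,56,42)])])
cv2.imwrite("pics/z0.png",g(o))
```

```text
(no output)
```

View pics/z0.png

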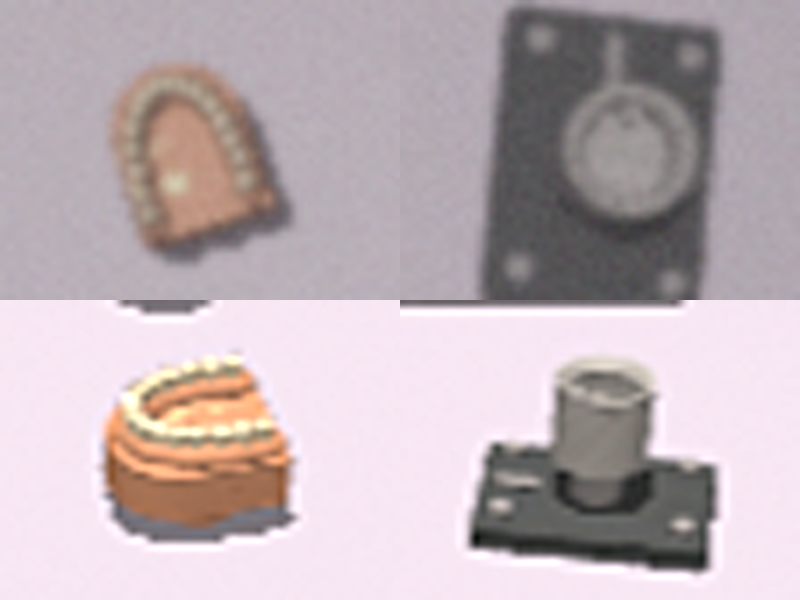

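```bash
cat > h.py <<'E'
import numpy as np,cv2
from scipy.spatial.transform import Rotation as R
from scipy.optimize import minimize
from rig import bot,snapshot,camera_info
I={n:camera_info(n) for n in("side","top")}
def proj(n,P):
    c=I[n];f=210/np.tan(np.radians(c["vertical_fov"]/2));Rm=R.from_quat(c["attitude"]).as_matrix().T
    K=np.array([[f,0,c["cx"]],[0,f,c["cy"]],[0,0,1.]])
    return cv2.projectPoints(np.asarray(P,float).reshape(-1,1,3),cv2.Rodrigues(Rm)[0],-Rm@c["xyz"],K,c["dist_coeffs"])[0][:,0]
def ray(n,uv,z):
    c=I[n];f=210/np.tan(np.radians(c["vertical_fov"]/2));K=np.array([[f,0,c["cx"]],[0,f,c["cy"]],[0,0,1.]])
    q=cv2.undistortPoints(np.array([[uv]],float),K,c["dist_coeffs"])[0,0]
    d=R.from_quat(c["attitude"]).apply([*q,1]);return c["xyz"]+d*(z-c["xyz"][2])/d[2]
S=8
def cover(hulls,box):
    x,y,w,h=box;m=np.zeros((h*S,w*S),np.uint8)
    for p in hulls:
        q=cv2.convexHull(((p-[x,y]+.5)*S*16).astype(np.int32))
        cv2.fillConvexPoly(m,q,255,shift=4)
    return cv2.resize(m,(w,h),interpolation=cv2.INTER_AREA)/255.
a=np.linspace(-np.pi/2,np.pi/2,25)
B=np.array([[-.028,-.025],[.01,-.025],*np.c_[.01+.025*np.cos(a),.025*np.sin(a)],[.01,.025],[-.028,.025]])
def pl(pts,zs,x,y,t):
    c,s=np.cos(t),np.sin(t);q=pts@np.array([[c,s],[-s,c]])+[x,y]
    return np.vstack([np.c_[q,np.full(len(q),z)] for z in zs])
def circ(r):
    b=np.linspace(0,2*np.pi,40);return np.c_[r*np.cos(b),r*np.sin(b)]
E
cat > fit.py <<'E'
from h import *
im={n:cv2.imread(f"pics/{n}0.png") for n in I}
# model
def omask(n,box):
    x,y,w,h=box;c=im[n][y:y+h,x:x+w].astype(float)
    return np.clip(((c[...,2]-c[...,0])/c[...,2]-.08)/.14,0,1)
mb={"top":(205,217,45,40),"side":(270,232,55,36)}
M={n:omask(n,mb[n]) for n in mb}
for n in M: # fill teeth
    m=(M[n]>.4).astype(np.uint8);m=cv2.morphologyEx(m,cv2.MORPH_OPEN,np.ones((2,2)));cs=cv2.findContours(m,cv2.RETR_EXTERNAL,cv2.CHAIN_APPROX_NONE)[0]
    k=max(cs,key=cv2.contourArea);f=np.zeros_like(m);cv2.drawContours(f,[k],-1,1,-1);M[n]=np.where(cv2.erode(f,np.ones((3,3))),1,M[n]*f);print(n,f.sum())
def cost(p,ns):
    p=np.r_[p[:2]/1000,p[2]];e=0
    for n in ns:
        hs=[proj(n,pl(B,(.014,.036),*p))]
        if n=="side": hs.append(proj(n,pl(B*.9,(.036,.048),*p)))
        e+=((cover(hs,mb[n])-M[n])**2).sum()
    return e
def best(cost,p0s,*a):
    return min((minimize(cost,p,args=a,method="Nelder-Mead",options=dict(initial_simplex=np.array([p]+[np.add(p,d) for d in np.diag([6,6,.2])]))) for p in p0s),key=lambda r:r.fun)
c=ray("top",(227,237),.03)
for ns in(["top"],["side"],["top","side"]):
    r=best(cost,[[c[0]*1e3,c[1]*1e3,t] for t in(-.3,0,.3,.6)],ns);print("model",ns,r.x,r.fun)
# holder from top: dark plate
x,y,w,h=hb=(326,234,54,60);g=im["top"][y:y+h,x:x+w].mean(2);bg=np.median(np.r_[g[:4].ravel(),g[-4:].ravel()]);print("bg",bg,g.min())
D=(g<bg-35).astype(np.uint8);cs=cv2.findContours(D,cv2.RETR_EXTERNAL,cv2.CHAIN_APPROX_NONE)[0];f=np.zeros_like(D);cv2.drawContours(f,[max(cs,key=cv2.contourArea)],-1,1,-1);print(f.sum())
P=np.array([[.055,.04],[.055,-.04],[-.055,-.04],[-.055,.04]])
def hc(p):
    p=np.r_[p[:2]/1000,p[2]];return ((cover([proj("top",pl(P,(0,.014),*p)),proj("top",pl(circ(.023),(.03,.075),*p))],hb)-f)**2).sum()
c=ray("top",(356,263),.075);print(c)
r=best(hc,[[c[0]*1e3,c[1]*1e3,t] for t in(-.2,0,.2)]);print("holder",r.x,r.fun)
hx,hy,ht=r.x[0]/1e3,r.x[1]/1e3,r.x[2]
m=best(cost,[[ray("top",(227,237),.03)[0]*1e3,ray("top",(227,237),.03)[1]*1e3,.2]],["top","side"]).x
# overlay
out=[]
for n,b,q in(("top",(200,215,56,42),0),("top",(324,242,56,42),1),("side",(268,231,56,42),0),("side",(291,164,56,42),1)):
    x,y,w,h=b;o=cv2.resize(im[n][y:y+h,x:x+w],(392,294),interpolation=cv2.INTER_CUBIC)
    L=[pl(B,(z,),m[0]/1e3,m[1]/1e3,m[2]) for z in(.014,.036)] if q==0 else [pl(P,(0.014,),hx,hy,ht)]+[pl(circ(.023),(.075,),hx,hy,ht),pl(circ(.0162),(.071,),hx,hy,ht),pl(np.array([[0.,0],[.023,0]]),(.075,),hx,hy,ht)]
    for l in L: cv2.polylines(o,[((proj(n,l)-[x,y]+.5)*7).astype(np.int32)],True,(0,255,0),1)
    out.append(o)
cv2.imwrite("pics/ov.png",np.clip(1.3*np.vstack([np.hstack(out[:2]),np.hstack(out[2:])]).astype(float),0,255).astype(np.uint8))
E
python3 fit.py
```

```text
top 441
side 490
model ['top'] [5.45862395e+02 1.38850141e+02 3.65311749e-01] 29.908762868360576
model ['side'] [5.44691581e+02 1.45045606e+02 2.42969034e-01] 52.36749534493465
model ['top', 'side'] [5.46857964e+02 1.40938131e+02 3.37902300e-01] 114.75550395741186
bg 125.0 42.666666666666664
1283
[ 0.48401699 -0.19463361  0.075     ]
holder [ 4.85041324e+02 -1.94007240e+02 -8.80721195e-02] 20.54978854286813
```

View pics/ov.png

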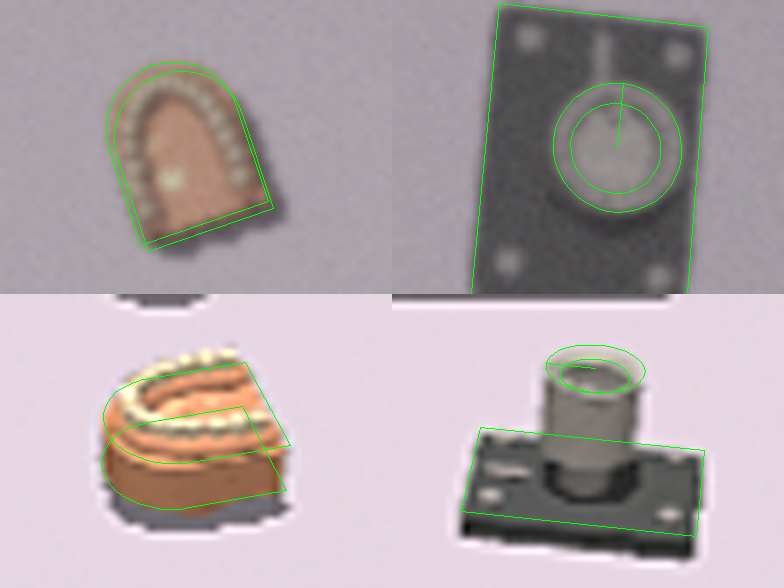

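Top-view fit: the model is at about (0.546, 0.139) with yaw 0.36. The holder is at (0.485, -0.194) with yaw -0.09. The overlay matches both outlines. I'll go above the model now.

Call:
send_rows([
  [[1,55.6,-45.7,5,0.05],[1,55.6,-45.7,5,0.05],[1,55.6,-45.7,5,0.05],[1,55.6,-45.7,5,0.05],[1,55.6,-45.7,5,0.05],[1,55.6,-45.7,5,0.05],[1,55.6,-45.7,5,0.05],[1,55.6,-45.7,5,0.05]],
])

```text
time_s: 0.9
ee_pos: [0.4022, -0.1448, 0.1966]
orientation: [0.983, 0.182, 0.0, 0.0]
wrist_force: [1.5, -1.2, 0.7]
opening: 0.0941
finger_force: 0.0
```

```bash
cat > go.py <<'E'
import sys
from h import *
# usage: x y z yaw -> tool-axis shift cm and turn
s=bot.read_state();Rm=R.from_quat(s["orientation"]).as_matrix()
x,y,z,t=map(float,sys.argv[1:5]);yaw=np.arctan2(Rm[1,0],Rm[0,0])
d=Rm.T@(np.array([x,y,z])-s["ee_pos"])*100
print("t",s["time_s"],"pos",s["ee_pos"].round(4),"yaw",yaw.round(4),"F",s["wrist_force"].round(2),"T",s["wrist_torque"].round(3),"open",round(s["opening"],4),"ff",round(s["finger_force"],1),"j6",s["joint_pos"][5].round(2))
print("shift cm",d.round(2),"turn",round(yaw-t,4),"tilt",Rm[2].round(4))
E
python3 go.py .546 .1395 .12 .36
```

```text
t 0.9 pos [ 0.4022 -0.1448  0.1966] yaw 0.3656 F [ 1.51 -1.19  0.75] T [-0.026 -0.098 -0.008] open 0.0941 ff 0.0 j6 0.77
shift cm [ 23.6  -21.41   7.66] turn 0.0056 tilt [ 1.e-04  1.e-04 -1.e+00]
```

Call:
send_rows([
  [[1,23.6,-21.4,7,0],[1,23.6,-21.4,7,0],[1,23.6,-21.4,7,0],[1,23.6,-21.4,7,0],[1,23.6,-21.4,7,0],[1,23.6,-21.4,7,0],[1,23.6,-21.4,7,0],[1,23.6,-21.4,7,0]],
])

```text
time_s: 1.7
ee_pos: [0.5457, 0.14, 0.1251]
orientation: [0.983, 0.183, -0.001, -0.0]
wrist_force: [0.1, -1.1, 0.2]
opening: 0.0938
finger_force: 0.0
```

```bash
python3 - <<'E'
from h import *
for n in I: cv2.imwrite(f"pics/{n}1.png",cv2.cvtColor(snapshot(n),cv2.COLOR_RGB2BGR))
E
python3 go.py .546 .1395 .03 .36
```

```text
t 1.8 pos [0.5453 0.1374 0.1262] yaw 0.3666 F [-0.73 -0.14 -0.55] T [-0.014 -0.004  0.008] open 0.0939 ff 0.0 j6 1.39
shift cm [ 0.16 -0.17  9.62] turn 0.0066 tilt [-1.3e-03 -1.0e-04 -1.0e+00]
```

Call:
send_rows([
  [[1,0.2,-0.2,3,0],[1,0.2,-0.2,6,0],[1,0.2,-0.2,8.5,0],[1,0.2,-0.2,9.6,0],[1,0.2,-0.2,9.6,0],[1,0.2,-0.2,9.6,0]],
])

```text
time_s: 2.4
ee_pos: [0.5474, 0.1396, 0.032]
orientation: [0.983, 0.182, 0.001, 0.0]
wrist_force: [-0.2, 0.5, -0.2]
opening: 0.0942
finger_force: 0.0
```

```bash
python3 - <<'E'
from h import *
im={n:cv2.cvtColor(snapshot(n),cv2.COLOR_RGB2BGR) for n in I}
p=bot.read_state()["ee_pos"]
Z=[]
for n,(x,y,w,h) in(("top",(199,210,56,56)),("side",(268,218,56,56))):
    o=cv2.resize(im[n][y:y+h,x:x+w],(392,392),interpolation=cv2.INTER_CUBIC)
    for l in [pl(B,(.036,),p[0],p[1],.36)]: cv2.polylines(o,[((proj(n,l)-[x,y]+.5)*7).astype(np.int32)],True,(0,255,0),1)
    Z.append(o)
cv2.imwrite("pics/g1.png",np.clip(np.hstack(Z)*1.3,0,255).astype(np.uint8))
E
python3 go.py .546 .1395 .03 .36
```

```text
t 2.5 pos [0.5475 0.1399 0.0322] yaw 0.3655 F [0.04 0.17 0.76] T [-0.005  0.017  0.03 ] open 0.094 ff 0.0 j6 1.39
shift cm [-0.15 -0.02  0.22] turn 0.0055 tilt [ 2.1e-03  4.0e-04 -1.0e+00]
```

View pics/g1.png

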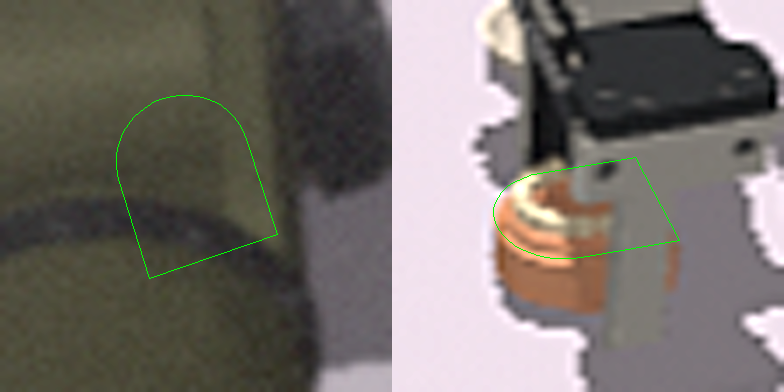

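The side view shows the fingers straddling the base, with the near finger over its flat side at about (640,270) in the crop. The top view is blocked by the arm. Now I'll close.

Call:
send_rows([
  [[1,-0.15,0,0.2,0],[0.4,-0.15,0,0.2,0],[0.4,-0.15,0,0.2,0],[0.4,-0.15,0,0.2,0],[0.4,-0.15,0,0.2,0],[0.4,-0.15,0,0.2,0],[0.4,-0.15,0,0.2,0],[0.4,-0.15,0,0.2,0]],
], newtons=20)

```text
time_s: 3.3
ee_pos: [0.5454, 0.1395, 0.0287]
orientation: [0.983, 0.182, -0.0, -0.0]
wrist_force: [0.4, 1.2, 0.7]
opening: 0.0496
finger_force: 20.0
```

```bash
python3 go.py .546 .1395 .03 .36
```

```text
t 3.3 pos [0.5454 0.1395 0.0287] yaw 0.3658 F [0.4  1.22 0.72] T [0.052 0.021 0.003] open 0.0496 ff 20.0 j6 1.39
shift cm [ 0.06  0.02 -0.13] turn 0.0058 tilt [-0. -0. -1.]
```

Call:
send_rows([
  [[0.4,0,0,-3,0],[0.4,0,0,-7,0],[0.4,0,0,-11,0],[0.4,0,0,-14,0],[0.4,0,0,-14,0],[0.4,0,0,-14,0]],
])

```text
time_s: 3.9
ee_pos: [0.5452, 0.1395, 0.1684]
orientation: [0.983, 0.182, 0.0, -0.0]
wrist_force: [-0.4, -0.2, -1.8]
opening: 0.0502
finger_force: 20.0
```

```bash
python3 go.py .485 -.194 .168 -.09
python3 - <<'E'
from h import *
s=cv2.cvtColor(snapshot("side"),cv2.COLOR_RGB2BGR);p=bot.read_state()["ee_pos"]
t=cv2.imread("pics/top0.png")
u=proj("side",[p])[0].astype(int);x,y=u-[35,25]
o=cv2.resize(s[y:y+50,x:x+50],(400,400),interpolation=cv2.INTER_CUBIC)
for l in [pl(B,(p[2]-.0287+.014,),p[0],p[1],.366)]: cv2.polylines(o,[((proj("side",l)-[x,y]+.5)*8).astype(np.int32)],True,(0,255,0),1)
b=cv2.resize(t[253:273,346:366],(400,400),interpolation=cv2.INTER_CUBIC).astype(float);b=np.clip((b-60)*1.9,0,255)
c=proj("top",[[.485,-.194,.068],[.485+.0145*np.cos(-.088),-.194+.0145*np.sin(-.088),.068]]);print((c-[346,253]+.5)*20)
cv2.imwrite("pics/g2.png",np.hstack([o,b.astype(np.uint8)]))
E
```

```text
t 3.9 pos [0.5452 0.1395 0.1684] yaw 0.3658 F [-0.36 -0.24 -1.76] T [0.01  0.037 0.066] open 0.0502 ff 20.0 j6 1.39
shift cm [-17.55  28.99   0.04] turn 0.4558 tilt [ 1.e-04 -0.e+00 -1.e+00]
[[195.80464416 206.24223607]
 [205.5336414   91.82378644]]
```

View pics/g2.png

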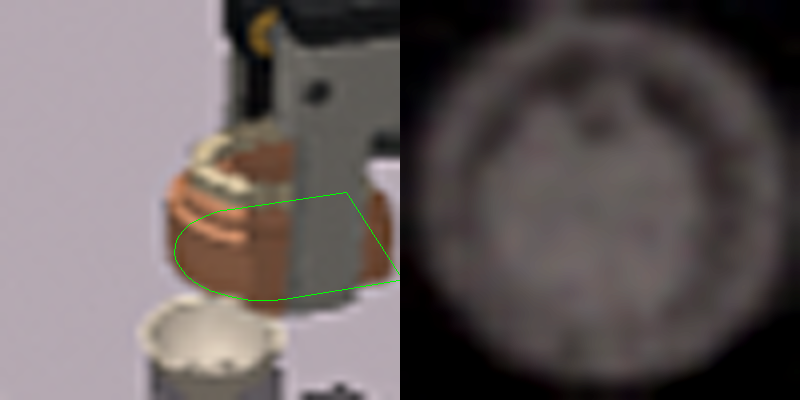

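The model is held level at about (280,230), left crop. The bore crop hints at the rib at about (600–620,90–115), which is near the holder's x. Carry over.

Call:
send_rows([
  [[0.4,-17.6,29,0,0.45],[0.4,-17.6,29,0,0.45],[0.4,-17.6,29,0,0.45],[0.4,-17.6,29,0,0.45],[0.4,-17.6,29,0,0.45],[0.4,-17.6,29,0,0.45],[0.4,-17.6,29,0,0.45],[0.4,-17.6,29,0,0.45]],
])

```text
time_s: 4.75
ee_pos: [0.4832, -0.1978, 0.1669]
orientation: [0.999, -0.044, -0.001, -0.0]
wrist_force: [-0.8, 0.0, -1.2]
opening: 0.0496
finger_force: 20.0
```

Call:
send_rows([
  [[0.4,0,0,0,0],[0.4,0,0,0,0],[0.4,0,0,0,0]],
])

```text
time_s: 5.05
ee_pos: [0.485, -0.1931, 0.1683]
orientation: [0.999, -0.041, -0.0, -0.0]
wrist_force: [-0.3, -0.2, -1.4]
opening: 0.0498
finger_force: 20.0
```

```bash
python3 go.py .4845 -.194 .108 -.09
```

```text
t 5.05 pos [ 0.485  -0.1931  0.1683] yaw -0.0826 F [-0.33 -0.21 -1.43] T [0.076 0.021 0.044] open 0.0498 ff 20.0 j6 1.2
shift cm [-0.03  0.09  6.03] turn 0.0074 tilt [-6.e-04 -4.e-04 -1.e+00]
```

Call:
send_rows([
  [[0.4,0,0.1,2.5,0],[0.4,0,0.1,5,0],[0.4,0,0.1,6,0],[0.4,0,0.1,6,0],[0.4,0,0.1,6,0]],
])

```text
time_s: 5.55
ee_pos: [0.4852, -0.1951, 0.1096]
orientation: [0.999, -0.042, 0.0, 0.0]
wrist_force: [-0.3, -0.2, -1.5]
opening: 0.0498
finger_force: 20.0
```

```bash
python3 go.py .4845 -.194 .098 -.09
python3 - <<'E'
from h import *
s=cv2.cvtColor(snapshot("side"),cv2.COLOR_RGB2BGR)
o=cv2.resize(s[145:201,285:355],(800,640),interpolation=cv2.INTER_CUBIC)[:600]
cv2.imwrite("pics/g3.png",np.clip(o*1.3,0,255).astype(np.uint8))
E
```

```text
t 5.55 pos [ 0.4852 -0.1951  0.1096] yaw -0.0837 F [-0.28 -0.18 -1.54] T [0.025 0.026 0.006] open 0.0498 ff 20.0 j6 1.2
shift cm [-0.08 -0.11  1.16] turn 0.0063 tilt [ 9.e-04  3.e-04 -1.e+00]
```

View pics/g3.png

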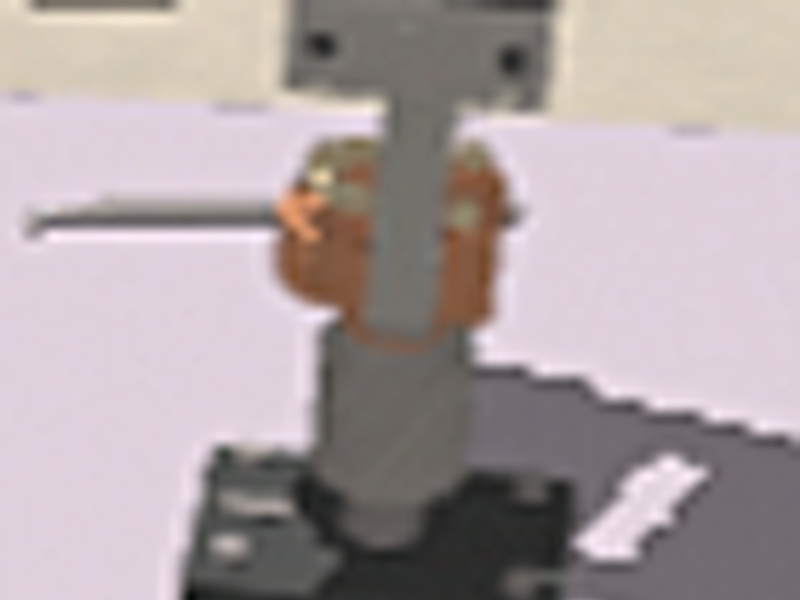

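Side view: the base overhangs the collar. The collar centre is at column ~395 and the model's axis at ~398, so they are aligned within 1 mm. I'll lower in small steps.

Call:
send_rows([
  [[0.4,-0.05,-0.1,0.3,0],[0.4,-0.05,-0.1,0.6,0],[0.4,-0.05,-0.1,0.8,0],[0.4,-0.05,-0.1,1.0,0],[0.4,-0.05,-0.1,1.0,0],[0.4,-0.05,-0.1,1.0,0]],
])

```text
time_s: 6.2
ee_pos: [0.4843, -0.1943, 0.0987]
orientation: [0.999, -0.042, -0.0, -0.0]
wrist_force: [0.3, -0.7, -0.8]
opening: 0.0498
finger_force: 20.0
```

```bash
python3 go.py .4845 -.194 .096 -.09
```

```text
t 6.2 pos [ 0.4843 -0.1943  0.0987] yaw -0.0842 F [ 0.33 -0.67 -0.85] T [0.117 0.021 0.023] open 0.0498 ff 20.0 j6 1.2
shift cm [ 0.02 -0.03  0.27] turn 0.0058 tilt [-1.e-04 -0.e+00 -1.e+00]
```

Call:
send_rows([
  [[0.4,0,0,0.1,0],[0.4,0,0,0.2,0],[0.4,0,0,0.2,0],[0.4,0,0,0.2,0]],
])

```text
time_s: 6.6
ee_pos: [0.4843, -0.1942, 0.0967]
orientation: [0.999, -0.042, -0.0, -0.0]
wrist_force: [0.4, -0.4, -1.1]
opening: 0.0499
finger_force: 20.0
```

Call:
send_rows([
  [[0.4,0,0,0.1,0],[0.4,0,0,0.2,0],[0.4,0,0,0.2,0],[0.4,0,0,0.2,0]],
])

```text
time_s: 7.0
ee_pos: [0.4843, -0.1943, 0.0947]
orientation: [0.999, -0.042, -0.0, -0.0]
wrist_force: [0.1, 0.0, -1.2]
opening: 0.05
finger_force: 20.0
```

Call:
send_rows([
  [[0.4,0,0,0.1,0],[0.4,0,0,0.2,0],[0.4,0,0,0.2,0],[0.4,0,0,0.2,0]],
])

```text
time_s: 7.4
ee_pos: [0.4843, -0.1942, 0.0927]
orientation: [0.999, -0.042, -0.0, -0.0]
wrist_force: [-0.6, -0.1, -0.8]
opening: 0.0501
finger_force: 20.0
```

No load 11 mm in, so the notch is probably already over the key. A gentle to-and-fro turn should confirm it.

Call:
send_rows([
  [[0.4,0,0,0,0.04],[0.4,0,0,0,0.08],[0.4,0,0,0,0.12],[0.4,0,0,0,0.12]],
])

```text
time_s: 7.8
ee_pos: [0.4843, -0.1939, 0.0927]
orientation: [0.995, -0.102, -0.0, -0.0]
wrist_force: [-0.4, 3.5, -1.8]
opening: 0.05
finger_force: 20.0
```

```bash
python3 go.py .4845 -.194 .09 -.09
```

```text
t 7.8 pos [ 0.4843 -0.1939  0.0927] yaw -0.2047 F [-0.44  3.48 -1.76] T [ 0.721  0.04  -0.018] open 0.05 ff 20.0 j6 1.32
shift cm [0.02 0.   0.27] turn -0.1147 tilt [-3.e-04 -5.e-04 -1.e+00]
```

Call:
send_rows([
  [[0.4,0,0,0,-0.06],[0.4,0,0,0,-0.12],[0.4,0,0,0,-0.18],[0.4,0,0,0,-0.24],[0.4,0,0,0,-0.24]],
])

```text
time_s: 8.3
ee_pos: [0.4843, -0.1945, 0.0928]
orientation: [1.0, 0.019, 0.0, 0.0]
wrist_force: [-1.0, -1.1, -0.8]
opening: 0.0498
finger_force: 20.0
```

```bash
python3 go.py .4845 -.194 .09 -.09
```

```text
t 8.3 pos [ 0.4843 -0.1945  0.0928] yaw 0.0379 F [-0.99 -1.09 -0.8 ] T [-0.236  0.093 -0.026] open 0.0498 ff 20.0 j6 1.08
shift cm [ 0.02 -0.05  0.28] turn 0.1279 tilt [ 1.e-04  5.e-04 -1.e+00]
```

The turn meets the key on both sides: +3.5 N sideways at yaw -0.20 and -1.1 N at +0.04. The notch is therefore engaged. I'll centre it and press home.

Call:
send_rows([
  [[0.4,0,0,0,0.05],[0.4,0,0,0,0.1],[0.4,0,0,0.1,0.1],[0.4,0,0,0.2,0.1],[0.4,0,0,0.2,0.1]],
])

```text
time_s: 8.8
ee_pos: [0.4842, -0.1942, 0.0906]
orientation: [0.999, -0.032, -0.0, -0.0]
wrist_force: [-0.2, 0.2, -1.1]
opening: 0.0501
finger_force: 20.0
```

Call:
send_rows([
  [[0.4,0,0,0.05,0],[0.4,0,0,0.1,0],[0.4,0,0,0.1,0],[0.4,0,0,0.1,0]],
])

```text
time_s: 9.2
ee_pos: [0.4843, -0.1943, 0.0897]
orientation: [0.999, -0.032, 0.0, 0.0]
wrist_force: [0.1, 0.7, -1.6]
opening: 0.0496
finger_force: 20.0
```

Call:
send_rows([
  [[0.4,0,0,0.05,0],[0.4,0,0,0.1,0],[0.4,0,0,0.1,0],[0.4,0,0,0.1,0]],
])

```text
time_s: 9.6
ee_pos: [0.4844, -0.1943, 0.0889]
orientation: [0.999, -0.032, 0.0, 0.0]
wrist_force: [-0.8, 1.3, 1.9]
opening: 0.0495
finger_force: 20.0
```

Call:
send_rows([
  [[0.4,0,0,0.05,0],[0.4,0,0,0.1,0],[0.4,0,0,0.1,0],[0.4,0,0,0.1,0]],
])

```text
time_s: 10.0
ee_pos: [0.4843, -0.1943, 0.0878]
orientation: [0.999, -0.032, 0.0, 0.0]
wrist_force: [-1.8, 0.4, 3.4]
opening: 0.0501
finger_force: 20.0
```

Call:
send_rows([
  [[0.4,0,0,-0.1,0],[0.4,0,0,-0.1,0],[0.65,0,0,-0.1,0],[0.8,0,0,-0.1,0],[0.8,0,0,-0.1,0],[0.8,0,0,-0.1,0],[0.8,0,0,-0.1,0]],
])

```text
time_s: 10.7
ee_pos: [0.4843, -0.1942, 0.0887]
orientation: [0.999, -0.032, -0.0, -0.0]
wrist_force: [0.0, -0.9, 0.5]
opening: 0.0749
finger_force: 0.0
```

Call:
send_rows([
  [[0.8,0,0,-1,0],[0.8,0,0,-4,0],[0.8,0,0,-8,0],[0.8,0,0,-12,0],[0.8,-12,0,-14,0],[0.8,-12,0,-14,0],[0.8,-12,0,-14,0],[0.8,-12,0,-14,0]],
])

```text
time_s: 11.5
ee_pos: [0.363, -0.1865, 0.2304]
orientation: [0.999, -0.033, 0.001, 0.001]
wrist_force: [-0.6, 0.1, 0.7]
opening: 0.0754
finger_force: 0.0
```

```bash
python3 go.py .4845 -.194 .09 -.09
python3 - <<'E'
from h import *
o=[]
for n,(x,y,w,h) in(("side",(285,150,64,60)),("top",(322,238,56,52))):
    s=cv2.cvtColor(snapshot(n),cv2.COLOR_RGB2BGR);b=cv2.resize(s[y:y+h,x:x+w],(400,375),interpolation=cv2.INTER_CUBIC);k=400/w
    for l in [pl(B,(.089,),.485,-.194,-.065),pl(circ(.023),(.075,),.485,-.194,0)]: cv2.polylines(b,[((proj(n,l)-[x,y]+.5)*k).astype(np.int32)],True,(0,255,0),1)
    o.append(b)
cv2.imwrite("pics/g4.png",np.clip(np.hstack(o)*1.3,0,255).astype(np.uint8))
E
```

```text
t 11.5 pos [ 0.363  -0.1865  0.2304] yaw -0.0654 F [-0.63  0.05  0.65] T [ 0.043  0.04  -0.012] open 0.0754 ff 0.0 j6 1.07
shift cm [12.14 -0.07 14.07] turn 0.0246 tilt [ 0.0024  0.0014 -1.    ]
```

View pics/g4.png

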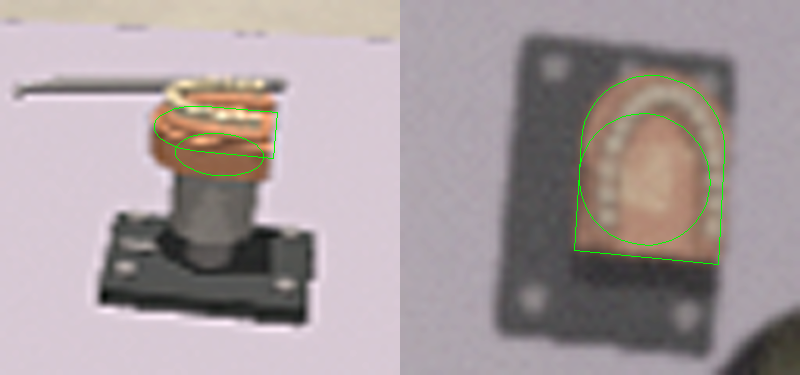

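The side and top views show the model upright on the collar, flush and aligned with the holder. The gripper is clear, so I'll hand in.

```bash
python3 -c "
from rig import bot
print(bot.hand_in())"
```

```text
the job is handed in; nothing more can be done
None
```

The plaster jaw model is mounted in the holder with its notch over the key and its base flush on the collar. I pressed it home with about 5 N, released it with the gripper clear, and handed the job in at about 11.6 s.

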